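# Hang the drying frame in two spring hooks

### The arm

A 6-joint arm with a two-finger parallel gripper is mounted at the origin on the work surface. World frame = base frame: x ahead of the robot, y to its left, z up, the work surface at z = 0. Lengths are in mm, angles in rad, forces in N, time in s.
With the tool pointing down it reaches from about 300 to 775 mm from the base axis. Payload 14.6 kg.
Tool frame: the origin (TCP) lies between the finger pads; the fingertips stand 8 mm ahead of it and the grasp point (between the pads) lies 11 mm behind it; z points along the fingers, y is the direction in which the jaws open and shut (so a half turn about z gives the same grasp; the last joint's range is limited). The gripper opens to 94 mm and grips with 3 to 60 N. Pads are 16 mm wide; open, the fingers measure 119 mm over their backs; the gripper's body (75 mm by 177 mm) begins 78 mm behind the grasp point.
Start: joints at [1.047, 0.3, 1.521, -0, 1.321, -0.067], TCP at [242.589, 493.599, 213.446] pointing down, gripper open.
Joint ranges: [-3.03, 3.03], [-0.79, 2.21], [0.23, 2.52], [-1.04, 4.18], [0, 3.07], [-2.55, 2.55]. Speed limits (rad/s): [2.22, 2.22, 2.57, 3.14, 3.14, 3.14].

### API

Orientations are given as [roll, pitch, yaw] about the fixed x, y, z axes, in that order (R = Rz(yaw) Ry(pitch) Rx(roll)).
In Python, from cell import manip gives the robot as it stands. The module is installed in compiled form; this text tells all that it offers.
- The arm moves only by the tool send_rows, never from a script. Its argument "series" is a list that holds one entry, the list of rows, each a list of 5 numbers: the opening, from 0 (shut) to 1 (fully open), then the shift along the tool's x, y, z in mm, then the turn about the tool's z in degrees. In form: [[[gripper, dx, dy, dz, roll], ...]]. A call has 1 to 10 rows; each row is the pose to reach, as a shift and turn from the pose commanded when the call began, along the tool's axes at that moment; what a row does not reach only later rows make up. A row lasts 1/10 s, in which the tool goes at most 50 mm and 8.59 degrees, less where a joint would pass 70% of its speed; a pose out of reach is approached as far as the arm can. A call with a gripper value outside its range is refused whole. The fingers move at their own pace and stop on an object; "newtons" is the grip in N (left out, the last holds). Time passes only in rows, so rows that repeat a pose let the fingers close. It gives the time, the measured TCP pose, the force and the opening at its end, in the units of the state.
- manip.read_state(): the state, without advancing time (a new reading comes with each control period).
- manip.camera(name): name is "side" or "top" or "wrist"; returns a dict with "img" (420x560x3 uint8, red, green, blue), "vfov" (degrees; the focal length in pixels is half the picture's height over the tangent of half this angle, whatever the lens; pixels are square), "cx", "cy" (the principal point, pixels), "pose" (4x4, takes a point from camera to world coordinates); the wrist camera has in their place "T_tool_cam" (4x4, takes a point from camera to tool coordinates, whose origin is the TCP and whose axes are the flange's). Camera axes: x right, y down, z forward; pixel columns grow to the right and rows downward; lengths in mm; the calibration is good to about 2 mm. A picture is of the moment at which its call begins: read the wrist's pose just before it. There is no depth.
- manip.sign_off(): hands the job in, once; it reports no verdict.
Trained networks look in a picture, given as the dict that the camera call returned (one of the last four; its "shot" number tells which), for a name from the list of things; names that differ only in an ending like _2 or _b are one class to them, and where a whole thing is asked for, a point or a joint stands for the part that bears it (a point fixed in the world has none). Each returns a list of dicts, best first, with "conf" (0 to 1); they miss things now and then, are a little off and sometimes report something else, mostly with a low value. They report only what shows in the picture. A call takes as long as a camera call.
- manip.find_in(target, picture): "rect" ([left, top, width, height] in pixels, round what is visible of it).
- manip.silhouettes(target, picture): "pixels" (420x560 bool, what is visible of it) and "rect" ([left, top, width, height] in pixels, round what is visible of it).
The state is a dict: "clock": time; "joints": joint angles; "qd": joint speeds; "effort": joint torques, N m; "eef_pos": TCP position; "eef_rot": TCP orientation; "wrist_force": force on the tool from outside, world axes, zero at the start; "moment": the same for the moment, N m; "finger_gap": finger opening in mm.
Only numpy, scipy, OpenCV 4.12 (cv2) and the standard library are available. Lean on these libraries where they do the work, as an engineer would, in place of code of your own. Each camera call takes 0.05 s, during which the arm holds its last target. There are 200 camera calls.

### The job

Lift the little aluminium drying frame off the desk by its wooden grip and hang it by its two end lugs in the two hooks of the stand. Push gently until both lugs are fully home under their spring catches, keeping contact with the frame until you have made sure of both, and never push it against the stand with more than about 20 N. Then let go, and leave the other things on the desk alone.

Things in the scene. Friction and masses are not known exactly. Their poses are not given: they have to be found in the camera images.
- frame: Drying frame: aluminium ladder, 0.28 kg (+-25 %), standing on two rubber feet (64 mm in x, 12 mm in y, at y = +-62 mm). Origin at foot level under its middle; y along the wide top rail, z up, x its thin direction. Top rail: flat bar 16 mm (x), 134 mm (y), 10 mm (z), middle at z = 85 mm; it may be pressed from above at any free place, such as y = +-50 mm. Either way round is right.
- frame_grip (a point): Centre of the frame's wooden grip block: 14 mm (frame x) by 40 mm (frame y) by 50 mm tall, standing on the middle of the top rail. The point is 25 mm above the rail's flat top, 115 mm above foot level. Axes as the frame's.
- lug_left (a point): Middle of the round lug (10 mm diameter) beyond the rail's +y end, the part that lies in a hook: frame y = +95 mm, 30 mm below frame_grip. Lugs reach to y = 120 mm and end in black 18 mm discs, 6 mm thick.
- lug_right (a point): The like lug at the frame's -y end: frame y = -95 mm, 30 mm below frame_grip.
- stand: Fixed stand: dark wood base plate 150 x 250 x 12 mm, two upright steel rods 80 mm behind the hooks (stand +x), tops 160 mm above the desk, joined near the top by a bar clamped on by hand. The bar carries two steel hooks reaching out to stand -x. Origin on the desk under the mid-point between the hooks; y runs from the right hook to the left one. Channels run along y; the frame hangs with its rail along y.
- hook_left (a point): NOMINAL centre of a fully seated lug in the hook on the stand's +y side (95 mm from the middle, 130 mm above the desk). x and y are true. The height is not: the clamped bar may sit up to 15 mm higher or lower, and each hook up to 4 mm more on its own, so the rigid bottom must be felt. Upward-open channel, 14 mm long (y), 13 mm clear in x, mouth flared to 32 mm, rim 35 mm above the seat point.
- hook_right (a point): The same for the hook on the -y side; likewise. In both hooks a lug lowered in first rests on the spring catch, about 13 mm above its seat; about 7 to 10 N more push per hook drives it past, then the catch springs out over it and holds it down on the rigid bottom. The frame's weight alone does not do it.
- catch_left (a joint): Travel (m) of the brass spring catch that noses into the left hook's channel from behind: 0 fully out, up to about 0.0035 while a lug is passing, about 0.0016 (0.0009 to 0.0028) when the lug is home and the catch bears on it from above; under 0.0005 when the hook is empty or a lug just rests on top.
- catch_right (a joint): The same for the right hook's catch.
- paint_jar: small glass paint jar with black lid, 42 mm diameter, 55 mm tall; bystander; origin at the centre of its underside.
- tape_roll: roll of tape lying flat, 68 mm outside diameter, 20 mm tall; bystander; origin at the centre of its underside.
- paint_tube: metal paint tube lying flat, about 110 mm long, 34 mm wide, 18 mm tall; bystander; origin at the centre of its underside.
- paint_brush: paint brush lying flat, origin under its middle; bystander.
- steel_mug: steel mug, 80 mm diameter, 95 mm tall, handle on its +y side; bystander; origin at the centre of its underside.
- pencil_pot: square wooden pot 70 x 70 x 100 mm with pencils rising to 180 mm; bystander; origin at the centre of its underside.
- ink_bottle: small glass bottle, 38 mm diameter, 62 mm tall; bystander; origin at the centre of its underside.

How it is judged:
By the outcome, as a careful person would: the job done as asked, in the order asked, and still so for the second after the job is handed in, with the robot touching nothing.
It also fails if it takes over 72 s, if anything falls off the work surface, if the arm or the gripper's body presses on something with over 40 N, if the wrist force passes 120 N, or if a joint passes its speed limit or range.

## Working session

There is one attempt and no reset: what is moved stays moved. The work goes in short steps, Python scripts to look and compute and a tool call to move; the robot and the scene stay as the last step left them, time stands still between calls to the robot, and variables do not carry over. Pictures are saved under pics/ and viewed, about 8 in all and at most 12, crops included, and the job is handed in when it is done.

Besides the shell and the picture viewer there is one more tool, called after "Emit:" as a command line: name --argument value ..., lists and objects as JSON in quotes. send_rows: Moves the arm, as the interface text tells. Its arguments: {"type":"object","properties":{"series":{"type":"array"},"newtons":{"type":"number"}},"required":["series"]}

```bash
mkdir -p pics
cat > h.py <<'E'
import numpy as np, cv2
from cell import manip
from scipy.spatial.transform import Rotation as R
def save(c,n): cv2.imwrite('pics/'+n,c['img'][:,:,::-1])
def pose(c,s=None):
    if 'pose' in c: return np.array(c['pose'])
    s=s or manip.read_state(); T=np.eye(4); T[:3,:3]=R.from_euler('xyz',s['eef_rot']).as_matrix(); T[:3,3]=s['eef_pos']
    return T@np.array(c['T_tool_cam'])
def ray(c,u,v,P=None):
    P=pose(c) if P is None else P
    f=c['img'].shape[0]/2/np.tan(np.radians(c['vfov'])/2)
    d=P[:3,:3]@np.array([(u-c['cx'])/f,(v-c['cy'])/f,1]); return P[:3,3],d
def atz(c,u,v,z,P=None):
    o,d=ray(c,u,v,P); return o+d*(z-o[2])/d[2]
def proj(c,p,P=None):
    P=pose(c) if P is None else P
    f=c['img'].shape[0]/2/np.tan(np.radians(c['vfov'])/2)
    q=np.linalg.inv(P)@np.append(p,1); return np.array([c['cx']+f*q[0]/q[2],c['cy']+f*q[1]/q[2]])
E
python3 - <<'E'
from h import *
s=manip.read_state(); print(s)
for n in ('top','side'):
    c=manip.camera(n); save(c,n+'0.png'); print(n,c['vfov'],c['cx'],c['cy'],np.round(c['pose'],3).tolist())
    for t in ('frame','frame_grip','stand','lug_left','hook_left','catch_left','steel_mug','pencil_pot','paint_jar','ink_bottle'):
        print(t,[(np.round(d['rect']).tolist(),round(d['conf'],2)) for d in manip.find_in(t,c)[:3]])
E
python3 -c "
import cv2,numpy as np
"
```

```text
{'clock': 0.0, 'joints': array([ 1.04738380e+00,  3.00488714e-01,  1.52155837e+00, -7.40423741e-06,
        1.32075929e+00, -6.66134799e-02]), 'qd': array([ 0.00053339,  0.00076718,  0.00017266, -0.00077647,  0.00104942,
        0.00053234]), 'effort': array([-2.91889650e-03, -5.31791174e+01, -3.52748716e+01,  7.07380241e-02,
        2.42361089e-02, -1.15462803e-04]), 'eef_pos': array([242.47324331, 493.37653333, 212.88628996]), 'eef_rot': array([-3.14038115e+00, -7.36344862e-05,  2.68479540e+00]), 'wrist_force': array([ 0.98244615, -0.44083379,  0.31917422]), 'moment': array([0.01740372, 0.02560456, 0.02501632]), 'finger_gap': 93.64532887836403}
top 44.42622934092971 284.0404269281777 202.9762368868339 [[-0.027, -0.991, 0.128, 355.196], [-0.999, 0.029, 0.014, 4.886], [-0.018, -0.128, -0.992, 1522.085], [0.0, 0.0, 0.0, 1.0]]
frame [([328.0, 192.0, 91.0, 21.0], 0.97)]
frame_grip [([331.0, 192.0, 89.0, 22.0], 0.93)]
stand [([173.0, 185.0, 90.0, 59.0], 0.89)]
lug_left []
hook_left [([172.0, 181.0, 93.0, 63.0], 0.75), ([330.0, 190.0, 90.0, 25.0], 0.31)]
catch_left []
steel_mug [([351.0, 
[... 262 characters left out ...]
14 282.3482528993932 205.12120369654352 [[0.847, -0.266, 0.46, 9.477], [-0.532, -0.419, 0.736, -836.87], [-0.003, -0.868, -0.496, 702.095], [0.0, 0.0, 0.0, 1.0]]
frame [([300.0, 239.0, 87.0, 84.0], 0.61), ([195.0, 151.0, 89.0, 90.0], 0.32), ([277.0, 232.0, 13.0, 26.0], 0.21)]
frame_grip [([306.0, 239.0, 81.0, 86.0], 0.71)]
stand [([199.0, 149.0, 86.0, 95.0], 0.74)]
lug_left [([305.0, 242.0, 81.0, 82.0], 0.63)]
hook_left [([199.0, 152.0, 88.0, 90.0], 0.98)]
catch_left []
steel_mug [([388.0, 227.0, 50.0, 55.0], 0.91), ([276.0, 231.0, 13.0, 23.0], 0.69)]
pencil_pot [([293.0, 141.0, 32.0, 67.0], 0.72)]
paint_jar [([277.0, 231.0, 13.0, 26.0], 0.77)]
ink_bottle [([336.0, 210.0, 16.0, 27.0], 0.72)]
```

View pics/top0.png

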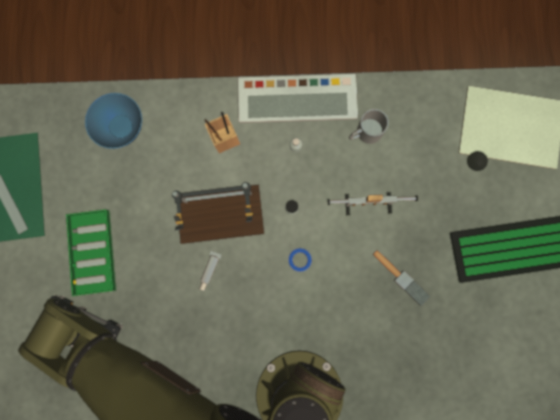

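View pics/side0.png

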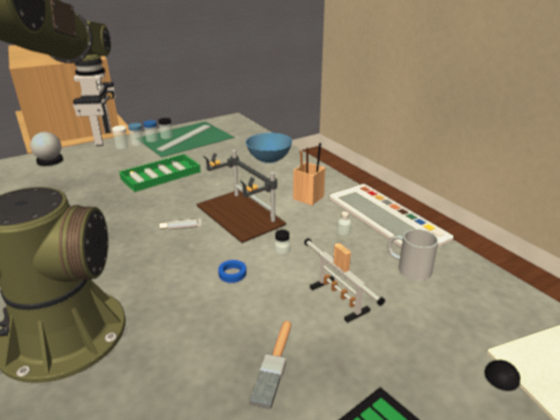

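The top view shows the frame at about (374,200), with discs at (329,202) and (417,198). The stand hooks are at about (180,218) and (249,210), with rods behind them at (178,195) and (247,187). The jar at (292,206) lies between them.

Run:
```python
from h import *
c=manip.camera('top')
m=manip.silhouettes('frame',c)[0]['pixels']; 
r=cv2.fitEllipse(np.argwhere(m)[:,::-1].astype(np.float32)); print(r)
a=atz(c,329,202,85);b=atz(c,417,198,85); print('discs',a,b,np.linalg.norm(a-b))
print('grip',atz(c,375,199,140),'yaw',np.arctan2(*(-(a-b)[0],(a-b)[1])))
for n,u,v,z in(('rodL',178,194,160),('rodR',246,186,160),('hL',180,220,150),('hR',249,211,150),('b1',180,242,12),('b2',264,235,12),('b3',259,186,12)): print(n,atz(c,u,v,z))
s=manip.read_state()
P=pose(manip.camera('wrist'))
I=R.from_euler('xyz',s['eef_rot']).as_matrix()
print(I.round(3), manip.camera('wrist')['T_tool_cam'])
i=cv2.resize(c['img'][165:260,160:430],None,fx=2.9,fy=2.9,interpolation=cv2.INTER_CUBIC); cv2.imwrite('pics/crop1.png',i[:,:,::-1])
```

```text
((371.9566650390625, 202.20408630371094), (17.19342041015625, 75.71807861328125), 87.52775573730469)
discs [ 539.90626653 -101.37265012   85.        ] [ 543.8970859  -348.51053588   85.        ] 247.17010583202625
grip [ 537.32335715 -221.79234265  140.        ] yaw 0.016146745452048496
rodL [563.96291375 308.30781806 160.        ]
rodR [580.18815787 125.02326628 160.        ]
hL [494.65980556 305.20822266 150.        ]
hR [513.54686991 119.05253969 150.        ]
b1 [443.65817777 335.50936762  12.        ]
b2 [457.19296153  87.72555453  12.        ]
b3 [603.46241352  99.34403616  12.        ]
[[-0.897  0.441 -0.   ]
 [ 0.441  0.897 -0.   ]
 [ 0.    -0.    -1.   ]] [[ 1.29440639e-03 -9.64792170e-01 -2.63010253e-01  7.68530419e+01]
 [ 9.99999101e-01  1.15642096e-03  6.79438680e-04  1.53608796e-01]
 [-3.51366549e-04 -2.63010896e-01  9.64792799e-01 -1.71200403e+02]
 [ 0.00000000e+00  0.00000000e+00  0.00000000e+00  1.00000000e+00]]
```

View pics/crop1.png

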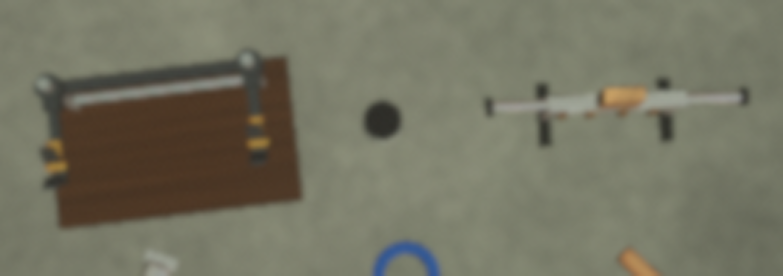

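Emit:
send_rows --series '[[[0.5, -354, -136, -107, 59.3], [0.5, -354, -136, -107, 59.3], [0.5, -354, -136, -107, 59.3], [0.5, -354, -136, -107, 59.3], [0.5, -354, -136, -107, 59.3], [0.5, -354, -136, -107, 59.3], [0.5, -354, -136, -107, 59.3], [0.5, -354, -136, -107, 59.3], [0.5, -354, -136, -107, 59.3], [0.5, -354, -136, -107, 59.3]]]' --newtons 30

```text
clock: 2.3
eef_pos: [500.5, 215.0, 320.2]
eef_rot: [-3.141, -0.0, 1.648]
wrist_force: [-0.7, 1.0, -0.6]
finger_gap: 46.9
```

Run:
```python
from h import *
s=manip.read_state(); print(s['clock'],s['eef_pos'],s['eef_rot'],s['qd'].round(3))
s=manip.read_state();c=manip.camera('wrist'); save(c,'w1.png'); P=pose(c,s); np.save('P1.npy',P); print(c['vfov'],c['cx'],c['cy'])
import pickle; pickle.dump(c,open('w1.pkl','wb'))
for t in('stand','hook_left','hook_right','catch_left'): print(t,[(np.round(d['rect']).tolist(),round(d['conf'],2)) for d in manip.find_in(t,c)[:3]])
```

```text
2.3 [500.50504016 215.02111546 320.20515038] [-3.14132379e+00 -1.23667687e-04  1.64845630e+00] [ 0.042 -0.007  0.019  0.003 -0.004  0.005]
62.36792375208094 279.10098336673843 214.4797366344923
stand [([242.0, 78.0, 123.0, 215.0], 0.82)]
hook_left [([238.0, 76.0, 127.0, 221.0], 0.85)]
hook_right [([240.0, 75.0, 129.0, 220.0], 0.55)]
catch_left []
```

View pics/w1.png

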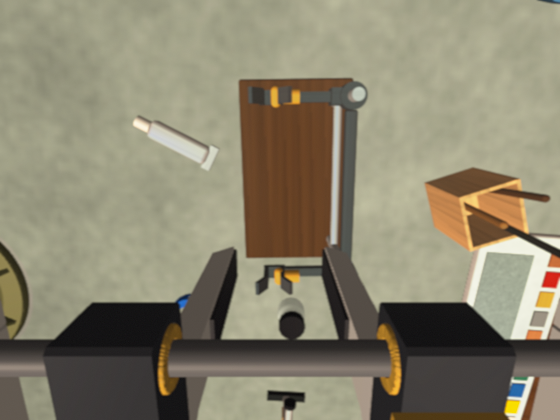

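The far (left) hook mouth spans x = 249 to 292 at row 96 and its rod top is at (356,95). The near (right) hook is at about (275,278), and the base's left edge runs from (239,80) to (246,258).

Run:
```python
from h import *
import pickle
c=pickle.load(open('w1.pkl','rb'));P=np.load('P1.npy')
for n,u,v,z in(('rodL',356,95,160),('hL',270.5,96,165),('hR',275,278,165),('barTop',349,110,155),('barbot',345,250,155),('b1',240,80,12),('b2',246,258,12),('b3',352,79,12)): print(n,atz(c,u,v,z,P).round(1))
# model overlay for candidate stand pose
i=c['img'].copy()
for sx,sy,yaw,col in((495,212,.08,(255,0,0)),):
    Rz=R.from_euler('z',yaw).as_matrix()
    for p in((80,95,160),(80,-95,160),(16,95,165),(-16,95,165),(16,-95,165),(-16,-95,165),(0,95,130),(0,-95,130),(0,102,165),(0,88,165),(0,-102,165),(0,-88,165)):
        print(p,proj(c,Rz@np.array(p)+[sx,sy,0],P).round(1))
i=cv2.resize(i[60:310,220:380],None,fx=3.5,fy=3.5,interpolation=cv2.INTER_CUBIC)
j=np.hstack([i[:315],i[560:]]) 
cv2.imwrite('pics/crop2.png',cv2.resize(np.hstack([i[:300],i[575:875]]),(800,214))[:,:,::-1])
print(i.shape)
```

```text
rodL [561.9 318.8 160. ]
hL [485.  311.6 165. ]
hR [502.4 135.3 165. ]
barTop [558.3 305.6 155. ]
barbot [572.4 167.7 155. ]
b1 [439.7 337.3  12. ]
b2 [460.8  90.8  12. ]
b3 [584.1 350.   12. ]
(80, 95, 160) [360.9 102.1]
(80, -95, 160) [349.9 291.5]
(16, 95, 165) [290.7 101.9]
(-16, 95, 165) [254.9 101.9]
(16, -95, 165) [289.2 293.8]
(-16, -95, 165) [258.5 293.8]
(0, 95, 130) [273.4 103.7]
(0, -95, 130) [274.3 278.9]
(0, 102, 165) [272.7  93.7]
(0, 88, 165) [272.8 110.1]
(0, -102, 165) [273.9 299.8]
(0, -88, 165) [273.8 287.7]
(875, 560, 3)
```

View pics/crop2.png

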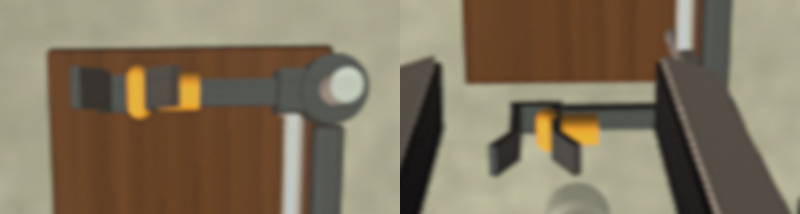

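Emit:
send_rows --series '[[[0.5, -441, 7, 30, 3.5], [0.5, -441, 7, 30, 3.5], [0.5, -441, 7, 30, 3.5], [0.5, -441, 7, 30, 3.5], [0.5, -441, 7, 30, 3.5], [0.5, -441, 7, 30, 3.5], [0.5, -441, 7, 30, 3.5], [0.5, -441, 7, 30, 3.5], [0.5, -441, 7, 30, 3.5], [0.5, -441, 7, 30, 3.5]]]'

```text
clock: 3.55
eef_pos: [541.7, -227.1, 289.0]
eef_rot: [-3.14, -0.0, 1.585]
wrist_force: [-0.3, 1.5, -0.7]
finger_gap: 46.7
```

Emit:
send_rows --series '[[[0.5, 0, 0, 0, 0], [0.5, 0, 0, 0, 0], [0.5, 0, 0, 0, 0]]]'

```text
clock: 3.85
eef_pos: [542.3, -222.3, 290.9]
eef_rot: [3.141, 0.0, 1.591]
wrist_force: [-0.4, 0.7, -0.1]
finger_gap: 46.6
```

Run:
```python
from h import *
s=manip.read_state();c=manip.camera('wrist'); save(c,'w2.png'); P=pose(c,s); np.save('P2.npy',P); print(s['clock'],s['eef_pos'],s['eef_rot'],s['qd'].round(3),s['wrist_force'])
import pickle; pickle.dump(c,open('w2.pkl','wb'))
for t in('frame','frame_grip'): print(t,[(np.round(d['rect']).tolist(),round(d['conf'],2)) for d in manip.find_in(t,c)[:3]])
```

```text
3.85 [ 542.33802865 -222.30585384  290.89503448] [3.14101142e+00 2.01096326e-04 1.59054944e+00] [-0.004  0.002 -0.003 -0.001 -0.001 -0.002] [-0.37292576  0.68010513 -0.12660782]
frame [([251.0, 65.0, 55.0, 231.0], 0.76)]
frame_grip [([253.0, 67.0, 53.0, 231.0], 0.85)]
```

View pics/w2.png

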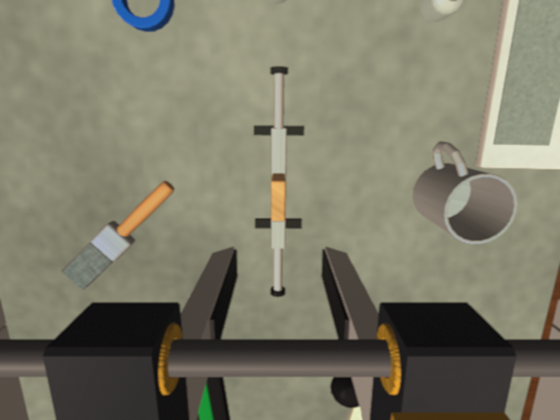

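The discs are at (279,70) and (277.5,291), and the wooden grip is centred at about (278.5,200).

Run:
```python
from h import *
import pickle
c=pickle.load(open('w2.pkl','rb'));P=np.load('P2.npy')
a=atz(c,279,70,85,P);b=atz(c,277.5,291,85,P);print(a,b,np.linalg.norm(a-b),(a+b)/2,np.arctan2(-(a-b)[0],(a-b)[1]))
print(atz(c,278.5,200,115,P),atz(c,278.5,178,140,P),atz(c,278.5,222,90,P))
m=(a+b)/2
for y in(20,-20):
  for z in (90,140): print(y,z,proj(c,[m[0],m[1]+y,z],P))
```

```text
[539.51675348 -96.84068504  85.        ] [ 542.88983593 -343.41362839   85.        ] 246.5960139086583 [ 541.20329471 -220.12715672   85.        ] 0.013679003134403017
[ 541.70027744 -224.74092128  115.        ] [ 541.19438646 -197.93490218  140.        ] [ 542.29106455 -255.66925666   90.        ]
20 90 [278.55210379 172.49322359]
20 140 [278.46133454 180.32133565]
-20 90 [277.8063086  208.51259156]
-20 140 [277.61122157 221.27079348]
```

Emit:
send_rows --series '[[[0.5, 2, -1, 45, 0.3], [0.5, 2, -1, 90, 0.3], [0.5, 2, -1, 130, 0.3], [0.5, 2, -1, 160, 0.3], [0.5, 2, -1, 178, 0.3], [0.5, 2, -1, 185, 0.3], [0.5, 2, -1, 185, 0.3], [0.5, 2, -1, 185, 0.3]]]'

```text
clock: 4.8
eef_pos: [541.6, -221.8, 106.7]
eef_rot: [3.14, 0.001, 1.584]
wrist_force: [-0.2, -0.0, 0.3]
finger_gap: 47.0
```

Emit:
send_rows --series '[[[0, 0, 0, 0, 0], [0, 0, 0, 0, 0], [0, 0, 0, 0, 0], [0, 0, 0, 0, 0], [0, 0, 0, 0, 0], [0, 0, 0, 0, 0], [0, 0, 0, 0, 0], [0, 0, 0, 0, 0]]]' --newtons 35

```text
clock: 5.6
eef_pos: [541.1, -221.7, 105.6]
eef_rot: [3.141, 0.0, 1.584]
wrist_force: [-0.6, 0.1, 3.3]
finger_gap: 14.3
```

Emit:
send_rows --series '[[[0, 0, 0, -15, 0], [0, 0, 0, -40, 0], [0, 0, 0, -70, 0], [0, 0, 0, -100, 0], [0, 0, 0, -130, 0], [0, 0, 0, -160, 0], [0, 0, 0, -190, 0], [0, 0, 0, -208, 0], [0, 0, 0, -212, 0], [0, 0, 0, -212, 0]]]'

```text
clock: 6.6
eef_pos: [540.9, -221.6, 317.6]
eef_rot: [3.141, 0.0, 1.583]
wrist_force: [0.3, 0.4, -3.4]
finger_gap: 13.9
```

Run:
```python
from h import *
s=manip.read_state();print(s['clock'],s['eef_pos'],s['eef_rot'],s['wrist_force'],s['moment'])
c=manip.camera('wrist'); save(c,'w3.png')
d=np.array([493.3,217.8,317])-s['eef_pos']; y=s['eef_rot'][2]
print('dx',d@[np.cos(y),np.sin(y),0],'dy',d@[np.sin(y),-np.cos(y),0],'dz',-d[2],'roll',np.degrees(y-1.658))
```

```text
6.6 [ 540.94354443 -221.61427793  317.56743755] [3.14142549e+00 7.49466697e-05 1.58349709e+00] [ 0.27348654  0.35428419 -3.4118224 ] [-0.11998781  0.0515179   0.00237934]
dx 439.9839306911887 dy -42.05895510491805 dz 0.5674375483288259 roll -4.268702298311917
```

View pics/w3.png

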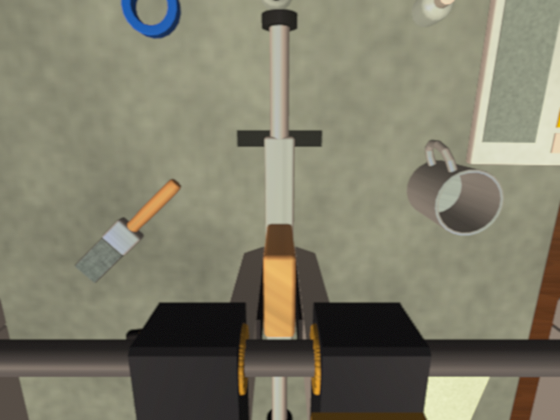

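The frame is held square: rail column 279, left disc at (279,20), and the 3.4 N load fits its weight. Next I carry it over the stand.

Emit:
send_rows --series '[[[0, 15, -1, 0, 0], [0, 50, -5, 0, 0], [0, 95, -10, 0, -1], [0, 140, -14, 0, -1], [0, 185, -18, 0, -2], [0, 230, -23, 0, -2], [0, 275, -27, 0, -3], [0, 320, -31, 0, -3], [0, 365, -35, 0, -4], [0, 400, -39, 0, -4.3]]]'

```text
clock: 7.65
eef_pos: [495.5, 180.6, 316.5]
eef_rot: [-3.14, -0.0, 1.661]
wrist_force: [-0.1, -0.3, -3.1]
finger_gap: 14.0
```

Emit:
send_rows --series '[[[0, 22, -2, 0, 0], [0, 36, -3, 0, 0], [0, 40, -3, 0, 0], [0, 40, -3, 0, 0], [0, 40, -3, 0, 0]]]'

```text
clock: 8.15
eef_pos: [490.7, 216.5, 317.3]
eef_rot: [-3.141, 0.0, 1.658]
wrist_force: [0.9, -0.6, -3.0]
finger_gap: 13.6
```

Run:
```python
from h import *
s=manip.read_state();print(s['clock'],s['eef_pos'],s['eef_rot'],s['wrist_force'],s['moment'])
c=manip.camera('wrist'); save(c,'w4.png')
d=np.array([493.3,217.8,317])-s['eef_pos']; y=s['eef_rot'][2]
print('dx',d@[np.cos(y),np.sin(y),0],'dy',d@[np.sin(y),-np.cos(y),0],'dz',-d[2],'roll',np.degrees(y-1.658))
c=manip.camera('side'); i=cv2.resize(c['img'][60:260,150:350],(600,600),interpolation=cv2.INTER_CUBIC);cv2.imwrite('pics/s4.png',i[:,:,::-1])
```

```text
8.15 [490.65239674 216.53396166 317.32481259] [-3.14138763e+00  2.07594448e-04  1.65757470e+00] [ 0.85341018 -0.63742043 -3.03293137] [-0.07341669 -0.0403972   0.02435608]
dx 1.0318079508261526 dy 2.7473675546135836 dz 0.3248125949460814 roll -0.024368117981002368
```

View pics/w4.png

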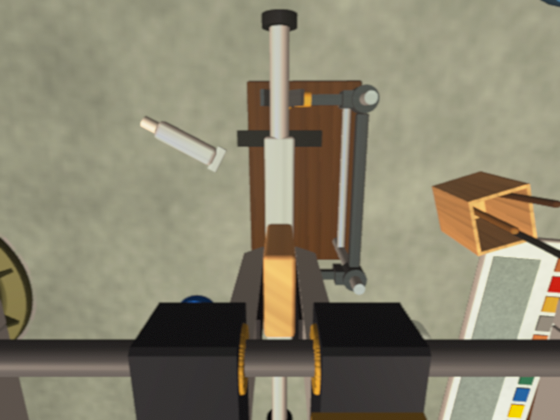

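Seen from above, the lug (column 279) is about 2 mm in front of the left hook's mid (259 to 303, so about 281). Both rod tops show, at (369,97) and (358,288), which checks the stand's pose.

Run:
```python
from h import *
s=manip.read_state();c=manip.camera('wrist'); P=pose(c,s)
for z in(150,160,170):
  a=atz(c,369.5,97,z,P);b=atz(c,358,288,z,P);d=a-b;yaw=np.arctan2(-d[0],d[1]);m=(a+b)/2
  print(z,a,b,np.linalg.norm(d),yaw,m[:2]-80*np.array([np.cos(yaw),np.sin(yaw)]))
print(atz(c,281,98,165,P), atz(c,279,80,s['eef_pos'][2]-20.6,P))
```

```text
150 [565.42907336 320.74126881 150.        ] [583.48198419 127.00796047 150.        ] 194.57261459824488 0.09291602190963151 [494.80061588 216.45202401]
160 [563.02676381 319.92670013 160.        ] [580.54655749 131.91449416 160.        ] 188.82672682626855 0.09291602190963162 [492.13174776 218.49800651]
170 [560.62445426 319.11213144 170.        ] [577.61113078 136.82102785 170.        ] 183.08083905429223 0.09291602190963173 [489.46287963 220.54398901]
[483.88856786 311.82117195 165.        ] [482.14508323 312.94883062 296.83719315]
```

Emit:
send_rows --series '[[[0, 1, 2, 10, -0.2], [0, 1, 2, 30, -0.2], [0, 1, 2, 55, -0.2], [0, 1, 2, 80, -0.2], [0, 1, 2, 98, -0.2], [0, 1, 2, 106, -0.2], [0, 1, 2, 106, -0.2], [0, 1, 2, 106, -0.2]]]'

```text
clock: 9.1
eef_pos: [492.7, 218.6, 212.2]
eef_rot: [3.141, -0.0, 1.662]
wrist_force: [0.9, -1.1, -3.9]
finger_gap: 14.2
```

Run:
```python
from h import *
s=manip.read_state();print(s['clock'],s['eef_pos'],s['eef_rot'],s['wrist_force'],s['moment'])
w=manip.camera('wrist')['img']
c=manip.camera('side'); i=cv2.resize(c['img'][110:250,170:310],(560,560),interpolation=cv2.INTER_CUBIC)
cv2.imwrite('pics/s5.png',np.hstack([i,cv2.resize(w[:,200:380],(240,560))])[:,:,::-1])
```

```text
9.1 [492.74526165 218.56564798 212.16130604] [ 3.14062075e+00 -2.24224979e-04  1.66194892e+00] [ 0.87725818 -1.14523173 -3.89071352] [-0.03903541  0.0320508  -0.03649209]
```

View pics/s5.png

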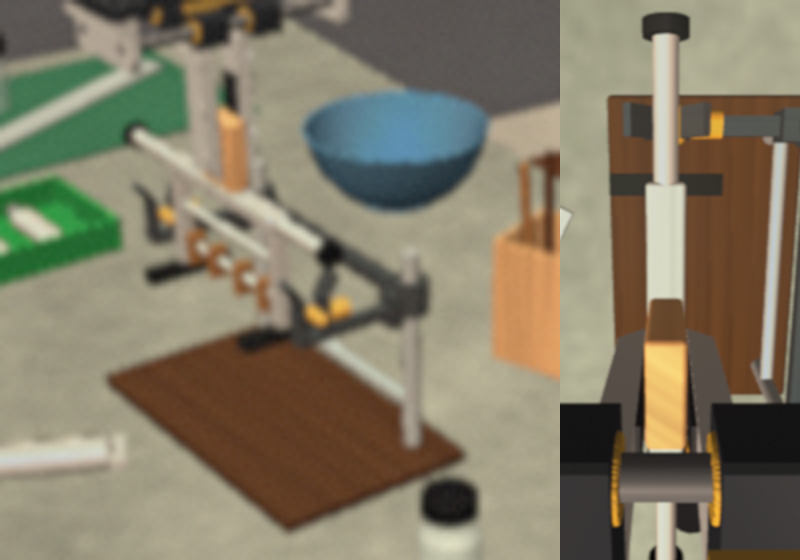

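Emit:
send_rows --series '[[[0, 0, 0, 3, 0], [0, 0, 0, 6, 0], [0, 0, 0, 9, 0], [0, 0, 0, 12, 0], [0, 0, 0, 15, 0], [0, 0, 0, 18, 0], [0, 0, 0, 21, 0], [0, 0, 0, 24, 0]]]'

```text
clock: 10.0
eef_pos: [492.4, 218.5, 187.2]
eef_rot: [3.142, -0.0, 1.662]
wrist_force: [0.2, 0.8, -3.9]
finger_gap: 13.7
```

Emit:
send_rows --series '[[[0, 0, 0, 2, 0], [0, 0, 0, 4, 0], [0, 0, 0, 6, 0], [0, 0, 0, 8, 0]]]'

```text
clock: 10.4
eef_pos: [492.4, 218.6, 179.3]
eef_rot: [3.142, -0.0, 1.662]
wrist_force: [0.6, 0.7, -3.7]
finger_gap: 13.7
```

Emit:
send_rows --series '[[[0, 0, 0, 2, 0], [0, 0, 0, 4, 0], [0, 0, 0, 5, 0]]]'

```text
clock: 10.7
eef_pos: [492.4, 218.5, 174.2]
eef_rot: [-3.141, 0.0, 1.662]
wrist_force: [-0.2, -0.7, -2.9]
finger_gap: 13.8
```

Emit:
send_rows --series '[[[0, 0, 0, 1, 0], [0, 0, 0, 2, 0], [0, 0, 0, 3, 0]]]'

```text
clock: 11.0
eef_pos: [492.4, 218.6, 171.4]
eef_rot: [3.141, -0.0, 1.662]
wrist_force: [0.2, 0.1, -2.3]
finger_gap: 14.0
```

Emit:
send_rows --series '[[[0, 0, 0, 1, 0], [0, 0, 0, 2, 0], [0, 0, 0, 3, 0]]]'

```text
clock: 11.3
eef_pos: [492.4, 218.5, 168.4]
eef_rot: [3.142, -0.0, 1.662]
wrist_force: [-0.2, 0.8, -3.0]
finger_gap: 13.8
```

Emit:
send_rows --series '[[[0, 0, 0, 1, 0], [0, 0, 0, 2, 0], [0, 0, 0, 2, 0]]]'

```text
clock: 11.6
eef_pos: [492.3, 218.6, 166.4]
eef_rot: [-3.141, -0.0, 1.662]
wrist_force: [-0.2, -0.2, -1.7]
finger_gap: 13.9
```

Emit:
send_rows --series '[[[0, 0, 0, 1, 0], [0, 0, 0, 1, 0]]]'

```text
clock: 11.8
eef_pos: [492.3, 218.6, 165.6]
eef_rot: [-3.142, -0.0, 1.662]
wrist_force: [-2.5, -0.4, 1.0]
finger_gap: 14.0
```

```bash
cat > st.py <<'E'
from h import *
s=manip.read_state();y=s['eef_rot'][2]
M=[]; F=[]
for k in range(4):
    s=manip.read_state(); F.append(s['wrist_force']);M.append(s['moment']); 
    if k<3: manip.camera('side')
F=np.mean(F,0);M=np.mean(M,0);X=np.array([np.sin(y),-np.cos(y),0]);Y=np.array([np.cos(y),np.sin(y),0])
print(s['clock'],s['eef_pos'].round(2),'F',F.round(2),'M about stand x',M@X,'y',M@Y,s['finger_gap'])
E
python3 st.py
```

```text
11.95 [492.35 218.65 165.63] F [-2.37 -0.1   1.08] M about stand x 0.35111008592919507 y 0.5826016383048158 13.785102563064946
```

Emit:
send_rows --series '[[[0, 0, 0, 1, 0], [0, 0, 0, 1, 0]]]'

```text
clock: 12.15
eef_pos: [492.4, 218.7, 164.8]
eef_rot: [3.141, -0.0, 1.662]
wrist_force: [-5.1, 0.4, 4.5]
finger_gap: 14.1
```

```bash
python3 st.py
```

```text
12.3 [492.35 218.66 164.76] F [-5.07  0.34  4.9 ] M about stand x 0.2885607613559311 y 1.032513689732575 13.470764655229562
```

Emit:
send_rows --series '[[[0, 0, 0, 1, 0], [0, 0, 0, 1, 0]]]'

```text
clock: 12.5
eef_pos: [492.2, 218.7, 164.0]
eef_rot: [-3.142, -0.0, 1.662]
wrist_force: [-7.7, 0.8, 9.8]
finger_gap: 13.5
```

```bash
python3 st.py
```

```text
12.65 [492.18 218.66 164.01] F [-7.44  0.71  9.25] M about stand x -0.07756790631578828 y 1.6044522897082505 13.682344485433731
```

Emit:
send_rows --series '[[[0, 0, -1, 0, 0], [0, 0, -1, 0, 0]]]'

```text
clock: 12.85
eef_pos: [491.7, 218.5, 163.8]
eef_rot: [3.141, -0.0, 1.662]
wrist_force: [-1.9, 0.8, 5.2]
finger_gap: 14.2
```

```bash
python3 st.py
```

```text
13.0 [491.68 218.51 163.81] F [-2.33  0.08  5.91] M about stand x 0.21659844578803125 y 0.554951216603624 13.526463711800579
```

Emit:
send_rows --series '[[[0, 0, -0.5, 0.5, 0], [0, 0, -0.5, 0.5, 0]]]'

```text
clock: 13.2
eef_pos: [491.6, 218.6, 163.7]
eef_rot: [3.139, -0.0, 1.662]
wrist_force: [-0.3, 0.8, 7.8]
finger_gap: 14.1
```

```bash
python3 st.py
```

```text
13.35 [491.59 218.53 163.65] F [-1.01  0.54  7.48] M about stand x 0.1210086712538334 y 0.15893899534488704 13.820745462027583
```

Emit:
send_rows --series '[[[0, 0, 0, 0.5, 0], [0, 0, 0, 0.5, 0]]]'

```text
clock: 13.55
eef_pos: [491.6, 218.6, 163.3]
eef_rot: [3.139, -0.0, 1.662]
wrist_force: [-1.2, 1.8, 9.5]
finger_gap: 14.0
```

```bash
python3 st.py
```

```text
13.7 [491.6  218.55 163.35] F [-1.25  0.82  9.25] M about stand x -0.10227120140303789 y 0.34674599591125227 13.903814459448668
```

Emit:
send_rows --series '[[[0, 0, 0, 0.5, 0], [0, 0, 0, 0.5, 0]]]'

```text
clock: 13.9
eef_pos: [491.6, 218.5, 162.9]
eef_rot: [3.139, -0.0, 1.662]
wrist_force: [-1.6, -0.8, 9.3]
finger_gap: 13.6
```

```bash
python3 st.py
```

```text
14.05 [491.6  218.52 162.87] F [-2.   -0.26  9.49] M about stand x -0.10403250973953396 y 0.37142767036262364 13.728545510685088
```

Emit:
send_rows --series '[[[0, 0, 0, 0.5, 0], [0, 0, 0, 1, 0]]]'

```text
clock: 14.25
eef_pos: [491.6, 218.5, 161.9]
eef_rot: [3.139, -0.0, 1.662]
wrist_force: [-1.4, -0.8, 8.6]
finger_gap: 14.1
```

```bash
python3 st.py
```

```text
14.4 [491.58 218.5  161.67] F [-0.87 -0.07  7.91] M about stand x -0.12118357097583843 y 0.25174474183145956 13.675963758138737
```

Emit:
send_rows --series '[[[0, 0, 0, 0.5, 0], [0, 0, 0, 0.5, 0]]]'

```text
clock: 14.6
eef_pos: [491.6, 218.5, 161.1]
eef_rot: [3.14, -0.0, 1.662]
wrist_force: [-0.0, 0.4, 6.3]
finger_gap: 14.0
```

```bash
python3 st.py
```

```text
14.75 [491.58 218.47 161.11] F [-0.44  0.18  7.3 ] M about stand x -0.10785483564589035 y 0.19310114382851834 13.891762420059122
```

Emit:
send_rows --series '[[[0, 0, 0, 0.5, 0], [0, 0, 0, 0.5, 0]]]'

```text
clock: 14.95
eef_pos: [491.5, 218.5, 160.5]
eef_rot: [3.14, -0.0, 1.662]
wrist_force: [0.6, 0.3, 6.6]
finger_gap: 13.5
```

```bash
python3 st.py
```

```text
15.1 [491.57 218.46 160.54] F [-0.17  0.31  6.83] M about stand x -0.10286761246704777 y 0.11006243219367161 13.888219795548258
```

Emit:
send_rows --series '[[[0, 0, 0, 1, 0], [0, 0, 0, 2, 0]]]'

```text
clock: 15.3
eef_pos: [491.6, 218.4, 158.5]
eef_rot: [3.14, -0.0, 1.662]
wrist_force: [0.3, 0.3, 5.5]
finger_gap: 13.8
```

```bash
python3 st.py
```

```text
15.45 [491.53 218.38 158.2 ] F [1.73 0.73 3.53] M about stand x -0.10609609118273415 y -0.2593439066821431 13.677305538221292
```

Emit:
send_rows --series '[[[0, 0, 0, 1, 0], [0, 0, 0, 1.5, 0]]]'

```text
clock: 15.65
eef_pos: [491.5, 218.4, 156.7]
eef_rot: [3.14, -0.0, 1.662]
wrist_force: [4.8, 0.4, 3.5]
finger_gap: 13.8
```

```bash
python3 st.py
```

```text
15.8 [491.46 218.39 156.54] F [5.39 0.84 2.96] M about stand x -0.14005068563626843 y -1.1490710066752707 13.676864944370992
```

Emit:
send_rows --series '[[[0, 0, 0, 0.5, 0], [0, 0, 0, 1, 0]]]'

```text
clock: 16.0
eef_pos: [491.5, 218.4, 155.6]
eef_rot: [3.14, -0.0, 1.662]
wrist_force: [6.1, 0.4, 3.2]
finger_gap: 13.8
```

```bash
python3 st.py
```

```text
16.15 [491.48 218.38 155.47] F [6.31 1.   1.97] M about stand x -0.11875978071885333 y -1.2343632626117456 13.901003522409958
```

Emit:
send_rows --series '[[[0, 0, 1, 0, 0], [0, 0, 1, 0.5, 0]]]'

```text
clock: 16.35
eef_pos: [491.6, 218.4, 154.5]
eef_rot: [-3.14, 0.0, 1.662]
wrist_force: [1.2, 0.5, -0.6]
finger_gap: 13.8
```

```bash
python3 st.py
```

```text
16.5 [491.61 218.39 154.39] F [ 1.83  0.27 -1.99] M about stand x -0.11764346776364759 y -0.302309825571584 14.087836589861753
```

Emit:
send_rows --series '[[[0, 0, 0, 0.5, 0], [0, 0, 0, 1, 0]]]'

```text
clock: 16.7
eef_pos: [491.6, 218.4, 153.7]
eef_rot: [-3.141, 0.0, 1.662]
wrist_force: [-0.3, 0.2, -0.7]
finger_gap: 14.1
```

```bash
python3 st.py
```

```text
16.85 [491.62 218.4  153.58] F [ 0.1  -0.1  -2.86] M about stand x -0.2061497745820641 y 0.00014449066772051836 13.760173459856627
```

Emit:
send_rows --series '[[[0, 0, 0, 0.5, 0], [0, 0, 0, 1, 0]]]'

```text
clock: 17.05
eef_pos: [491.7, 218.4, 152.9]
eef_rot: [-3.141, 0.0, 1.662]
wrist_force: [-2.3, -2.2, 1.8]
finger_gap: 14.0
```

```bash
python3 st.py
```

```text
17.2 [491.68 218.42 152.86] F [-2.22 -2.32 -0.78] M about stand x -0.04782484524649281 y 0.6227187285720491 13.648729529924877
```

Emit:
send_rows --series '[[[0, 0, -0.3, 0.5, 0], [0, 0, -0.3, 0.5, 0]]]'

```text
clock: 17.4
eef_pos: [491.7, 218.4, 152.7]
eef_rot: [3.141, -0.0, 1.662]
wrist_force: [-2.3, -3.5, 3.0]
finger_gap: 13.6
```

```bash
python3 st.py
```

```text
17.55 [491.68 218.43 152.72] F [-2.7  -3.32  3.5 ] M about stand x -0.13060674844798625 y 0.741655979814231 13.793525248169928
```

Emit:
send_rows --series '[[[0, 0, 0, 0.5, 0], [0, 0, 0, 0.5, 0]]]'

```text
clock: 17.75
eef_pos: [491.7, 218.3, 152.2]
eef_rot: [3.141, 0.0, 1.662]
wrist_force: [-2.3, -5.4, 4.8]
finger_gap: 13.8
```

```bash
python3 st.py
```

```text
17.9 [491.68 218.28 152.17] F [-3.13 -4.95  3.92] M about stand x -0.32473243843473953 y 0.7840408895692321 14.02101891557809
```

Emit:
send_rows --series '[[[0, 0, 0, 0.5, 0], [0, 0, 0, 0.5, 0]]]'

```text
clock: 18.1
eef_pos: [491.7, 218.2, 151.9]
eef_rot: [3.141, 0.0, 1.662]
wrist_force: [-3.4, -5.3, 7.3]
finger_gap: 13.9
```

```bash
python3 st.py
```

```text
18.25 [491.71 218.26 151.92] F [-3.79 -5.98  6.66] M about stand x -0.45008068982623606 y 1.0375155373555673 13.576357905468207
```

Emit:
send_rows --series '[[[0, 0, -0.3, 0.5, 0], [0, 0, -0.3, 0.5, 0]]]'

```text
clock: 18.45
eef_pos: [491.7, 218.3, 151.9]
eef_rot: [3.14, 0.0, 1.662]
wrist_force: [-3.2, -6.5, 9.1]
finger_gap: 14.2
```

```bash
python3 st.py
```

```text
18.6 [491.68 218.26 151.9 ] F [-4.01 -6.59  9.76] M about stand x -0.5686404579743178 y 1.0519265590087665 14.112923857585637
```

Emit:
send_rows --series '[[[0, 0, -0.3, 0.5, 0], [0, 0, -0.3, 0.5, 0]]]'

```text
clock: 18.8
eef_pos: [491.7, 218.3, 151.9]
eef_rot: [3.139, -0.0, 1.662]
wrist_force: [-4.7, -7.6, 13.9]
finger_gap: 13.9
```

```bash
python3 st.py
python3 - <<'E'
from h import *
w=manip.camera('wrist')['img']
c=manip.camera('side')['img']; i=cv2.resize(c[135:235,185:295],(550,500),interpolation=cv2.INTER_CUBIC)
cv2.imwrite('pics/s6.png',np.hstack([i,cv2.resize(w[0:300,230:380],(250,500))])[:,:,::-1])
E
```

```text
18.95 [491.66 218.29 151.86] F [-4.22 -6.83 13.68] M about stand x -0.6420433612342051 y 1.0605936615317395 14.323385856883796
```

View pics/s6.png

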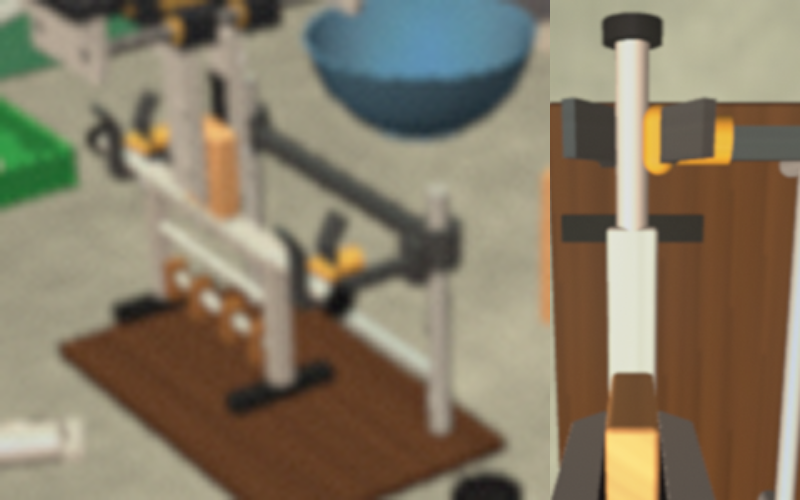

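The frame is down in both hooks. The left catch nose (right part, near (655,140)) lies over the lug's edge, and the right disc is at about (335,300), below its catch at (345,262). I'll relieve the side force and check the right side.

Emit:
send_rows --series '[[[0, -0.7, -0.5, 0, 0], [0, -1.5, -0.5, 0, 0], [0, -1.5, -0.5, 0, 0]]]'

```text
clock: 19.35
eef_pos: [491.6, 218.0, 151.9]
eef_rot: [3.138, -0.002, 1.662]
wrist_force: [-1.1, 5.2, 9.6]
finger_gap: 13.9
```

```bash
cat >> st.py <<'E'
Fy=F@Y; Fx=F@X
D=(M@X+0.08+0.216*-Fy)/0.095   # up force left minus right; reference 196 above TCP
D=(M@X+0.08-0.216*Fy)/0.095
N=F[2]+3.2
print('Fx %.1f Fy %.1f  L %.1f R %.1f'%(Fx,Fy,(N+D)/2,(N-D)/2))
E
python3 st.py
```

```text
19.5 [491.59 218.03 151.89] F [-0.75  4.57  9.12] M about stand x 0.8901363866616057 y 0.1545675473045957 13.7658476245567
Fx -0.3 Fy 4.6  L 6.0 R 6.3
```

Emit:
send_rows --series '[[[0, 0.6, 0, 0, 0], [0, 0.6, 0, -0.5, 0], [0, 0.6, 0, -1, 0]]]'

```text
clock: 19.8
eef_pos: [491.5, 218.1, 152.0]
eef_rot: [3.138, -0.001, 1.662]
wrist_force: [6.2, 4.9, -2.0]
finger_gap: 13.3
```

```bash
python3 st.py
```

```text
19.95 [491.53 218.05 151.96] F [5.47 3.18 1.24] M about stand x 0.7199084837611204 y -1.1032581853560028 13.894503050074439
Fx 5.7 Fy 2.7  L 3.4 R 1.0
```

Emit:
send_rows --series '[[[0, 0, 0, -0.5, 0], [0, 0, 0, -1, 0]]]'

```text
clock: 20.15
eef_pos: [491.4, 218.0, 152.1]
eef_rot: [3.139, -0.001, 1.662]
wrist_force: [9.4, 5.5, -11.6]
finger_gap: 14.0
```

```bash
python3 st.py
```

```text
20.3 [491.46 217.99 152.06] F [ 8.79  4.4  -8.36] M about stand x 0.8966435085485386 y -1.9030443827458385 14.19767970491062
Fx 9.2 Fy 3.6  L -1.5 R -3.7
```

Emit:
send_rows --series '[[[0, 0, 0, -0.4, 0], [0, 0, 0, -0.7, 0]]]'

```text
clock: 20.5
eef_pos: [491.4, 218.0, 152.2]
eef_rot: [3.14, -0.001, 1.662]
wrist_force: [11.5, 4.8, -15.4]
finger_gap: 13.6
```

```bash
python3 st.py
```

```text
20.65 [491.42 217.96 152.17] F [ 11.24   5.37 -13.9 ] M about stand x 0.9990769971581157 y -2.4106605715769636 13.80101045017502
Fx 11.7 Fy 4.3  L -4.6 R -6.1
```

Emit:
send_rows --series '[[[0, 0.4, 0, 1, 0], [0, 0.4, 0, 1.7, 0], [0, 0.4, 0, 2.7, 0], [0, 0.4, 0, 3, 0]]]'

```text
clock: 21.05
eef_pos: [491.6, 218.1, 151.8]
eef_rot: [3.138, -0.001, 1.662]
wrist_force: [-1.5, -3.3, 17.6]
finger_gap: 13.8
```

```bash
python3 st.py
```

```text
21.2 [491.56 218.08 151.83] F [-0.67 -2.41 15.48] M about stand x -0.07426626636520667 y 0.23615620873678242 14.019137161511939
Fx -0.9 Fy -2.3  L 12.0 R 6.7
```

Emit:
send_rows --series '[[[0, -0.6, 0, -0.5, 0], [0, -1.4, 0, -0.3, 0], [0, -1.4, 0, -0.3, 0]]]'

```text
clock: 21.5
eef_pos: [491.5, 217.9, 151.9]
eef_rot: [3.138, -0.003, 1.662]
wrist_force: [1.0, 8.1, 9.2]
finger_gap: 13.6
```

```bash
python3 st.py;  python3 - <<'E'
from h import *
c=manip.camera('side'); i=cv2.resize(c['img'][170:220,225:295],(700,500),interpolation=cv2.INTER_CUBIC)
cv2.imwrite('pics/s7.png',i[:,:,::-1])
E
```

```text
21.65 [491.53 217.91 151.88] F [ 1.    8.7  10.21] M about stand x 1.4302652696953113 y -0.27595706558567257 13.546749096870306
Fx 1.8 Fy 8.6  L 4.9 R 8.5
```

View pics/s7.png

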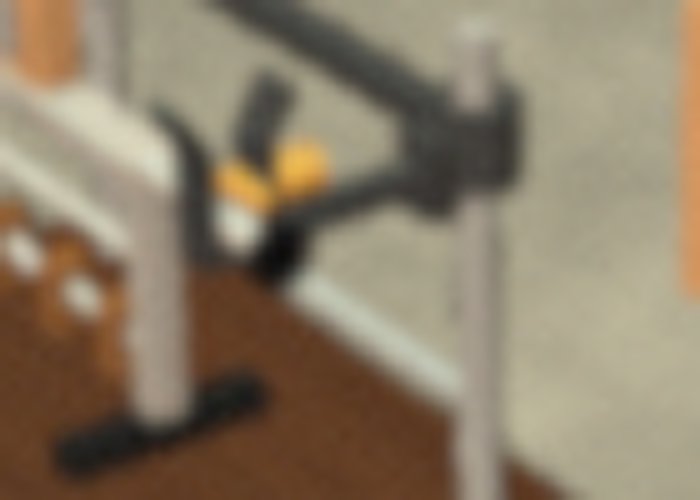

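The right lug (240,225) lies at the bottom of its hook, directly under the brass catch (240,190). Both sides carried 8 N or more without giving and both held when pulled up. I'll unload and let go.

Emit:
send_rows --series '[[[0, 0.8, 0, -0.8, 0], [0, 0.8, 0, -0.8, 0]]]'

```text
clock: 21.9
eef_pos: [491.5, 218.0, 151.9]
eef_rot: [3.139, -0.001, 1.662]
wrist_force: [4.2, 3.6, 3.2]
finger_gap: 13.6
```

```bash
python3 st.py
```

```text
22.05 [491.51 217.96 151.95] F [4.28 3.43 3.11] M about stand x 0.7945543248773338 y -0.9146209312637413 13.538668695111264
Fx 4.6 Fy 3.0  L 4.3 R 2.0
```

Emit:
send_rows --series '[[[0.4, 0, 0, 0, 0], [0.4, 0, 0, 0, 0], [0.4, 0, 0, 0, 0], [0.4, 0, 0, 0, 0], [0.4, 0, 0, 0, 0], [0.4, 0, 0, 0, 0]]]'

```text
clock: 22.65
eef_pos: [490.6, 217.2, 151.2]
eef_rot: [-3.141, 0.0, 1.662]
wrist_force: [-0.1, -0.4, 0.4]
finger_gap: 37.6
```

Emit:
send_rows --series '[[[0.4, 0, 0, -5, 0], [0.4, 0, 0, -15, 0], [0.4, 0, 0, -35, 0], [0.4, 0, 0, -60, 0], [0.4, 0, 0, -90, 0], [0.4, 0, 0, -120, 0], [0.4, 0, 0, -140, 0], [0.4, 0, 0, -150, 0], [0.4, 0, 0, -150, 0], [0.4, 0, 0, -150, 0]]]'

```text
clock: 23.65
eef_pos: [490.4, 217.2, 300.4]
eef_rot: [-3.14, 0.0, 1.662]
wrist_force: [0.1, 0.0, -0.9]
finger_gap: 37.6
```

Run:
```python
from h import *
s=manip.read_state();print(s['clock'],s['eef_pos'],s['wrist_force'],s['qd'].round(3))
w=manip.camera('wrist')['img']
c=manip.camera('side')['img']; i=cv2.resize(c[135:235,185:295],(550,500),interpolation=cv2.INTER_CUBIC)
cv2.imwrite('pics/s8.png',np.hstack([i,cv2.resize(w[0:300,200:350],(250,500))])[:,:,::-1])
```

```text
23.65 [490.38008312 217.17021575 300.38064804] [ 0.08734609  0.00999011 -0.88257987] [-0.003  0.011  0.009  0.001 -0.    -0.   ]
```

View pics/s8.png

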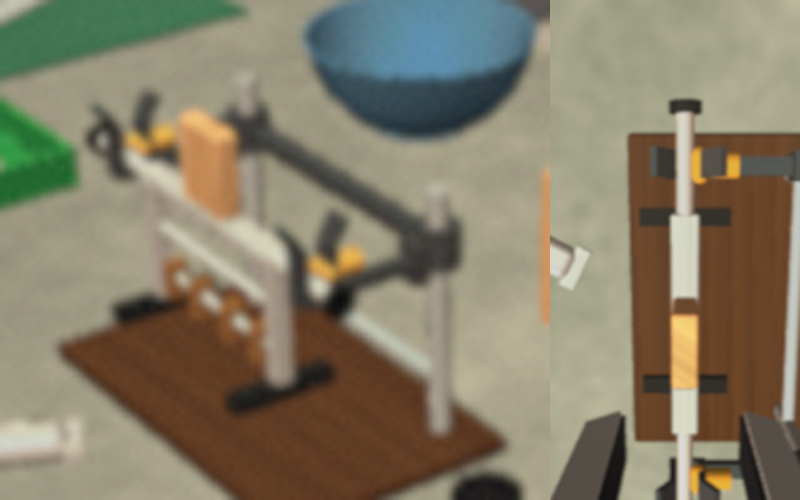

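The frame hangs level with a lug in each hook, the brass catches at (150,138) and (335,262) over the lugs, and the gripper is clear above.

```bash
python3 -c "
from cell import manip
print(manip.sign_off())"
```

```text
the job is handed in; nothing more can be done
None
```

The frame hangs in the stand by both lugs, and I handed the job in at about 24 s with the gripper clear above it. I lifted it by its wooden grip and lowered it onto the spring catches. It then took about 12–13 N in total to push it past both.

**Checks before letting go:**
- **Push down:** the wrist readings put up to 12 N or so on the left hook and 8.5 N on the right, with no further give. The highest averaged total was about 18.7 N. One single reading came to about 20.8 N, slightly over the 20 N limit you set.
- **Pull up:** both lugs held, at about 4.6 N left and 6.1 N right, and moved only about 0.3 mm.
- **Pictures:** the right lug is clearly under its catch. The left also looks right, but the image is coarser there. After letting go the frame still hung level.

**Not confirmed:** the catch travel itself can't be read, so I judged both lugs home from force, stiffness and pictures. The per-hook forces are estimates from the wrist moment. I handled nothing else on the desk, but I did not take a final picture of the whole desk.

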